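# Hang and lock the parts basket in the ultrasonic cleaner

### The arm

A 6-joint arm with a two-finger parallel gripper is mounted at the origin on the work surface. World frame = base frame: x ahead of the robot, y to its left, z up, the work surface at z = 0. Lengths are in mm, angles in rad, forces in N, time in s.
With the tool pointing down it reaches from about 350 to 875 mm from the base axis. Payload 4.2 kg.
Tool frame: the origin (TCP) lies midway between the tips of the shut fingers; the grasp point (between the pads) lies 19 mm behind it; z points along the fingers, y is the line along which they close (so a half turn about z gives the same grasp; the last joint's range is limited). The gripper opens to 85 mm and grips with 20 to 120 N. Pads are 22 mm wide; open, the fingers measure 114 mm over their backs; the gripper's body (76 mm by 85 mm) begins 54 mm behind the grasp point. The pads swing forward as they close: fully open they stand 13 mm farther back than shut.
Start: joints at [-0.999, 0.385, 0.008, 0, -1.194, -0.259], TCP at [192.343, -594.646, 231.312] pointing down, gripper open.
Joint ranges: [-3.14, 3.14], [-1.21, 2.06], [-1.07, 1.41], [-3.16, 2.05], [-2.99, -0.16], [-3.1, 3.1]. Speed limits (rad/s): [2.79, 2.79, 3.14, 3.14, 3.14, 3.14].

### API

Orientations are given as a unit quaternion [x, y, z, w].
In Python, from bench import arm gives the robot as it stands. The module is installed in compiled form; this text tells all that it offers.
- The arm moves only by the shell command python3 -m handwheel 'ROWS' [OPENING]. ROWS is JSON, a list of rows, each an object of numbers: "x", "y", "z": the shift along the world's x, y, z each as a share of 20 cm, from -1 to 1; "ax", "ay", "az": the turn, a rotation vector about the world's x, y, z each as a share of 90 degrees, from -1 to 1. In form: [{"x": .., "y": .., "z": .., "ax": .., "ay": .., "az": ..}, ...]. A call has exactly 8 rows; each row shifts and turns the commanded pose from where the row before left it; what a row does not reach is not made up. A row lasts 1/10 s, in which the tool goes at most 50 mm and 8.59 degrees, less where a joint would pass 70% of its speed; a pose out of reach is approached as far as the arm can. A call with a number of a shift or a turn outside -1 to 1 is refused whole. A call with a gripper value outside its range is refused whole. OPENING is the opening, from -1 (shut) to 1 (fully open), set as the call begins (- or left out, the last holds). The fingers move at their own pace and stop on an object; the grip force is fixed at half the most. Time passes only in rows, so rows that do not move let the fingers close, or fill a call up. It gives the time, the measured TCP pose, the force, the opening and the grip force at its end, in the units of the state.
- arm.read_state(): the state, without advancing time (a new reading comes with each control period).
- arm.get_image(name): name is "scene" or "side" or "wrist"; returns the picture (420x560x3 uint8, red, green, blue); there is no depth.
- arm.camera_params(name): a dict with "K" (3x3 intrinsics, pixels), "position" and "orientation" of the camera in the world. Camera axes: x right, y down, z forward; pixel columns grow to the right and rows downward; lengths in mm; the calibration is good to about 2 mm. A picture is of the moment at which its call begins: read the wrist's pose just before it. camera_params takes no time and is no camera call; for the wrist camera it gives the pose at the moment of the call.
- arm.job_done(): hands the job in; it is judged then, once.
The state is a dict: "clock": time; "joints": joint angles; "joint_vel": joint speeds; "joint_efforts": joint torques, N m; "position": TCP position; "ee_rot": TCP orientation; "contact_force": force on the tool from outside, world axes, zero at the start; "wrist_torque": the same for the moment, N m; "gripper_width": finger opening in mm; "grasp_force": force on a finger pad.
Only numpy, scipy, OpenCV 4.12 (cv2) and the standard library are available. Lean on these libraries where they do the work, as an engineer would, in place of code of your own. Each camera call takes 0.05 s, during which the arm holds its last target. There are 200 camera calls.

### The job

Pick up the loaded wire parts basket by its handle, keep it upright, and hang it in the round mouth of the ultrasonic cleaner, its two lugs going down through the two gaps in the mouth ring. Then turn it clockwise (seen from above) gently, feeling for the hidden notches without forcing anything, until the lugs drop into them and the basket is locked; let go of it, and leave everything else on the bench where it is.

Things in the scene. Friction and masses are not known exactly. Their poses are not given: they have to be found in the camera images.
- basket: Round steel wire basket with a few metal parts in it, about 0.32 kg (varies), standing on the bench. Drum 68 mm in diameter, 60 mm high. Origin: centre of the underside, z up, x along the handle and through both lugs. Half a turn leaves it the same.
- lug (a point): Middle of the underside of the basket's +x lug, 40 mm out from its axis, 52 mm above its origin. Two equal lugs at the rim, on the +x and -x sides below the handle's ends, stick out to 46 mm from the axis; each is 10 mm wide (y) and 8 mm high.
- handle (a point): Centre of the basket's flat bar handle, 124 mm above its origin, axes as the basket's. The bar is 68 mm long (x), 12 mm wide (y), 14 mm high, on two posts at x = +-31.5 mm; 57 mm of free space below it.
- cleaner: Ultrasonic cleaner, a fixed grey and steel box 250 mm (its x) by 190 mm (y), 130 mm high, knobs on its -x face. Origin: centre of the underside, z up. In the middle of its top is the round mouth with a steel bayonet ring; below, the tank is open and deep enough for the basket.
- mouth (a point): Centre of the mouth, level with the top of the bayonet ring, 134 mm above the bench; axes as the cleaner's. The ring's slotted top plate is 4 mm thick, 120 mm in outer diameter, bore 76 mm, with two 15 mm wide gaps on the +x and -x sides for the lugs. With the lugs on the ledge below the gaps the basket's origin is 66 to 72 mm below this point; locked in the notches, 9 mm lower than that.
- ledge (a point): Nominal point on the flat ledge under the +x gap, 17 mm below the ring's top, 42 mm from the mouth's axis (bore there 73 mm). The ledge really lies anywhere from 14.5 to 19.5 mm below the ring's top (an adjustable seat), so it must be felt. The lugs rest on it and can turn on it under the plate, with 2.5 to 7.5 mm play upward. Fixed stops end the turn after about 80 degrees.
- axis (a point): Point on the mouth's axis at the nominal ledge height. Two opposite notches in the ledge, 15 mm wide, 9 mm deep, hidden below the plate, lie anywhere from 22 to 74 degrees clockwise (from above) of the gaps; they must be felt: pressed lightly or let sink, the basket drops 9 mm there and turns no further. Held up off the ledge, it passes over them.
- can: Grey can with a paper label, 60 mm in diameter, 150 mm high. A bystander; origin at its underside.
- jar: Glass jar with a steel lid, 64 mm in diameter, 85 mm high. A bystander; origin at its underside.
- screwdriver: Screwdriver lying on the bench. A bystander.
- wrench: Steel wrench lying on the bench. A bystander.
- battery: Black cordless-tool battery pack, 75 by 115 by 70 mm. A bystander.
- mug: White mug, 76 mm in diameter, 85 mm high. A bystander.
- offcut: Wood offcut, 50 by 160 by 22 mm, lying on the bench. A bystander.
There are look-alikes about, which are no part of the job. Leave any green or orange look-alike of the basket alone.

How it is judged (in metres and radians):
On the way, in this order (a step that is already met when the one before it is completed fails the run):
1. the basket hangs upright in the mouth, its lugs through the gaps and on the ledge (z of basket in the frame of mouth between -0.0736 and -0.063 m and horizontal distance between basket and mouth below 0.008 m), for 0.05 s.
2. the lugs have been turned clockwise and have dropped into the locking notches (z of basket in the frame of mouth below -0.0736 m and angle between the x axis of basket and the x axis of mouth, either way round above 0.28 rad), for 0.1 s.
At the end, for the whole second after the job is handed in: The basket hangs in the mouth within 8 mm of its axis and 0.15 rad of upright, turned at least 0.28 rad from the gaps with its lugs dropped off the ledge into the notches (basket origin more than 73.6 mm below the top of the ring), at rest and released (all of step 2 and z of basket in the frame of mouth above -0.084 m and horizontal distance between basket and mouth below 0.008 m and angle between basket's own z axis and vertical below 0.15 rad and linear speed of basket below 0.02 m/s and contact force between the fingers and basket below 0.05 N); the robot touches nothing.
It fails at once if the basket is forced: it presses on the cleaner with more than 35 N (contact force between basket and cleaner above 35 N).
It fails at once if the basket is tipped by more than 0.5 rad (angle between basket's own z axis and vertical above 0.5 rad).
It fails at once if a bystander is moved by more than 30 mm (distance of any of can, jar, screwdriver, wrench, battery, mug, offcut from where it was at the start of the episode above 0.03 m).
It also fails if it takes over 72 s, if anything falls off the work surface, if the arm or the gripper's body presses on something with over 40 N, if the wrist force passes 120 N, or if a joint passes its speed limit or range.

## Working session

There is one attempt and no reset: what is moved stays moved. The work goes in short steps, Python scripts to look and compute and a shell command to move; the robot and the scene stay as the last step left them, time stands still between calls to the robot, and variables do not carry over. Pictures are saved under pics/ and viewed, at most 10 in all, crops included, and the job is handed in when it is done.

```bash
mkdir -p pics
python3 - <<'E'
from bench import arm
import cv2,numpy as np
s=arm.read_state();print({k:np.round(v,3).tolist() for k,v in s.items()})
for n in("scene","side"):
    p=arm.camera_params(n);print(n,np.round(p["K"],1).tolist(),p["position"],p["orientation"])
    cv2.imwrite(f"pics/{n}0.png",arm.get_image(n)[:,:,::-1])
E
```

```text
{'clock': 0.0, 'joints': [-0.999, 0.386, 0.007, -0.001, -1.194, -0.259], 'joint_vel': [-0.0, 0.001, 0.0, -0.001, -0.0, 0.0], 'joint_efforts': [0.0, -39.228, 18.84, 4.186, -0.005, 0.0], 'position': [192.174, -594.107, 230.236], 'ee_rot': [-0.156, 0.988, 0.001, -0.0], 'contact_force': [-0.155, -0.259, -0.137], 'wrist_torque': [0.001, 0.01, -0.02], 'grasp_force': 0.0, 'gripper_width': 85.231}
scene [[474.5, 0.0, 277.9], [0.0, 474.5, 207.9], [0.0, 0.0, 1.0]] [1459.43287756 -577.36166197  945.07236609] [ 0.78473319  0.44170764 -0.2045578  -0.38372424]
side [[504.2, 0.0, 280.7], [0.0, 504.2, 208.2], [0.0, 0.0, 1.0]] [ 204.57683232  774.65686027 1044.93195416] [-0.18653931  0.91573475 -0.34777641  0.07539572]
```

View pics/scene0.png

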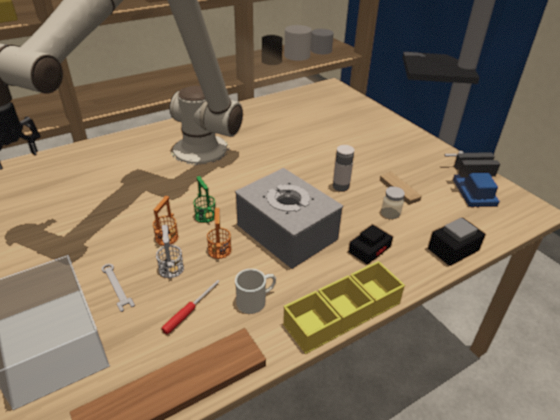

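View pics/side0.png

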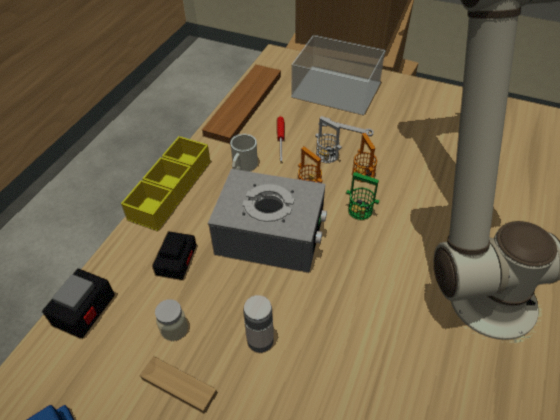

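The grey basket is at scene (170,258) and side (328,140). Orange look-alikes stand close by at scene (165,222) and (219,240), and the cleaner mouth is at scene (288,198) and side (268,203). Next I'll zoom in on both.

```bash
cat > h.py <<'E'
from bench import arm
import numpy as np,cv2
from scipy.spatial.transform import Rotation as R
def ray(n,uv,P=None):
    p=P or arm.camera_params(n)
    d=R.from_quat(p["orientation"]).as_matrix()@np.linalg.inv(p["K"])@np.array([uv[0],uv[1],1.]);return np.array(p["position"]),d/np.linalg.norm(d)
def plane(n,uv,z,P=None):
    o,d=ray(n,uv,P);return o+d*(z-o[2])/d[2]
def tri(a,b):
    (o1,d1),(o2,d2)=ray("scene",a),ray("side",b)
    t=np.linalg.lstsq(np.c_[d1,-d2],o2-o1,rcond=None)[0]
    p,q=o1+t[0]*d1,o2+t[1]*d2
    return (p+q)/2,np.linalg.norm(p-q)
E
python3 - <<'E'
from h import *
print(tri((288,198),(268,203)))
print(tri((170,270),(328,152)))
a=cv2.imread("pics/scene0.png");b=cv2.imread("pics/side0.png")
c=lambda i,x,y,w,h:cv2.resize(i[y:y+h,x:x+w],(400,300),interpolation=cv2.INTER_CUBIC)
cv2.imwrite("pics/z0.png",np.vstack([np.hstack([c(a,130,210,100,75),c(b,290,100,100,75)]),np.hstack([c(a,230,165,120,90),c(b,210,160,120,90)])]))
E
```

```text
(array([568.85719754,  24.38198322, 128.69459507]), np.float64(0.4606392846034212))
(array([ 537.49842282, -337.91902424,    3.32689   ]), np.float64(8.67533458311945))
```

View pics/z0.png

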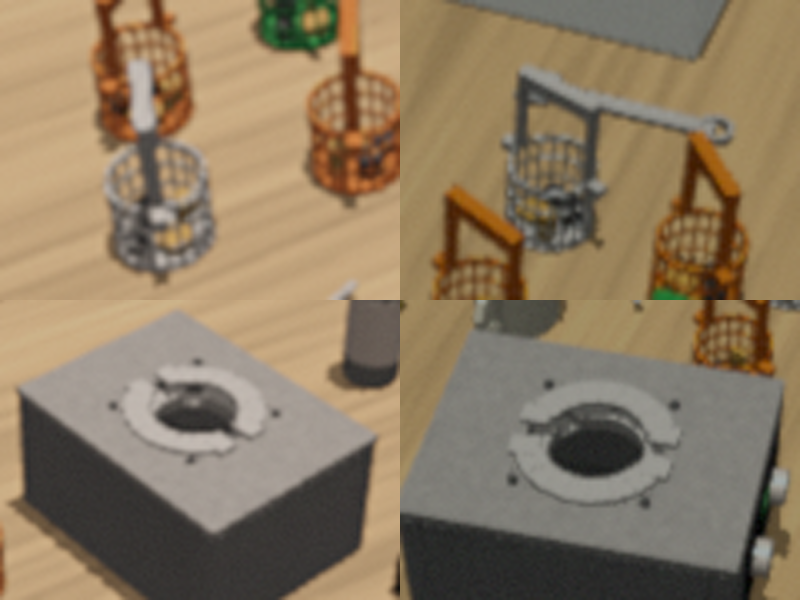

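Run:
```python
from h import *
np.set_printoptions(precision=1,suppress=True)
print("handle scene",plane("scene",(165.2,225.5),131),plane("scene",(166,241),131))
print("handle side",plane("side",(321.2,118.3),131),plane("side",(339.5,126.3),131))
for n,ps,x0,y0,ox in(("scene",[(20,388),(175,312),(375,437),(213,532)],230,165,0),("side",[(470,332),(780,380),(742,570),(402,512)],210,160,400)):
    W=np.array([plane(n,(x0+(x-ox)/3.333,y0+(y-300)/3.333),130) for x,y in ps])
    print(n,W[:,:2].tolist(),W.mean(0))
    for i in range(4):
        e=W[(i+1)%4]-W[i];print(np.linalg.norm(e),np.degrees(np.arctan2(e[1],e[0])))
W=[plane("scene",(230+x/3.333,165+(y-300)/3.333),134) for x,y in((160,380),(236,435))];e=W[1]-W[0];print("gap scene",W,np.degrees(np.arctan2(e[1],e[0])))
W=[plane("side",(210+(x-400)/3.333,160+(y-300)/3.333),134) for x,y in((525,432),(665,450))];e=W[1]-W[0];print("gap side",W,np.degrees(np.arctan2(e[1],e[0])))
p=arm.camera_params("wrist");print(p,arm.read_state()["position"])
```

```text
handle scene [ 508.8 -319.1  131. ] [ 566.5 -339.4  131. ]
handle side [ 561.5 -334.4  131. ] [ 501.2 -320.4  131. ]
scene [[468.21287802161316, -88.8520261744539], [435.8642039518702, 89.82661986671383], [678.8286216724366, 134.51509173316197], [709.6047385991783, -47.65125024835481]] [573.1  22.  130. ]
181.58330117380112 100.26189565437933
247.04001254058463 10.421935160939539
184.74778895568792 -80.4107066764902
244.88269495824173 -170.31408912744735
side [[705.570327100853, -44.888483727465314], [463.8539435529848, -89.17720187946941], [425.4634690651184, 93.18765796053208], [666.6140167779917, 138.12192917801383]] [565.4  24.3 130. ]
245.74031136752427 -169.61709388737654
186.3619345141784 101.88801795852562
245.3011932137 10.555040572135752
187.11067672852087 -77.98315303416186
gap scene [array([524. ,  18.8, 134. ]), array([621.7,  32.7, 134. ])] 8.048249449577233
gap side [array([617.7,  37.7, 134. ]), array([515.7,  14.3, 134. ])] -167.05150223498225
{'K': array([[290.9,   0. , 282.3],
       [  0. , 290.9, 206.6],
       [  0. ,   0. ,   1. ]]), 'position': array([ 114.3, -619.6,  372.4]), 'orientation': array([0.6, 0.8, 0.1, 0.1])} [ 192.2 -594.2  230.3]
```

```bash
python3 -m handwheel '[{"x":0.107,"y":0.083,"z":0.01,"az":-0.024},{"x":0.107,"y":0.083,"z":0.01,"az":-0.024},{"x":0.107,"y":0.083,"z":0.01,"az":-0.024},{"x":0.107,"y":0.083,"z":0.01,"az":-0.024},{"x":0.107,"y":0.083,"z":0.01,"az":-0.024},{"x":0.107,"y":0.083,"z":0.01,"az":-0.024},{"x":0.107,"y":0.083,"z":0.01,"az":-0.024},{"x":0.107,"y":0.083,"z":0.01,"az":-0.024}]'
python3 -m handwheel '[{"x":0.107,"y":0.083,"z":0.01,"az":-0.024},{"x":0.107,"y":0.083,"z":0.01,"az":-0.024},{"x":0.107,"y":0.083,"z":0.01,"az":-0.024},{"x":0.107,"y":0.083,"z":0.01,"az":-0.024},{"x":0.107,"y":0.083,"z":0.01,"az":-0.024},{"x":0.107,"y":0.083,"z":0.01,"az":-0.024},{"x":0.107,"y":0.083,"z":0.01,"az":-0.024},{"x":0.107,"y":0.083,"z":0.01,"az":-0.024}]' -0.3
python3 - <<'E'
from h import *
np.set_printoptions(precision=2,suppress=True)
import json
p=arm.camera_params("wrist");cv2.imwrite("pics/w1.png",arm.get_image("wrist")[:,:,::-1])
import pickle;pickle.dump(p,open("w1.pkl","wb"))
s=arm.read_state();print(s["position"],s["ee_rot"],s["joints"],s["contact_force"]);print(p["position"])
print("orangeL",plane("side",(303.75,148),131),plane("side",(318.75,159.5),131));print("orangeR",plane("side",(364,135),131),plane("side",(373,147.5),131))
E
```

```text
[ 192.18 -594.27  230.47] [-0.16  0.99  0.   -0.  ] [-1.    0.39  0.01 -0.   -1.19 -0.26] [-0.18 -0.43 -0.67]
[ 114.29 -619.58  372.36]
orangeL [ 560.94 -195.65  131.  ] [ 507.49 -168.43  131.  ]
orangeR [ 426.18 -310.66  131.  ] [ 388.42 -269.91  131.  ]invalid input at $[0]: expected keys x, y, z, ax, ay, az
invalid input at $[0]: expected keys x, y, z, ax, ay, az
```

View pics/w1.png

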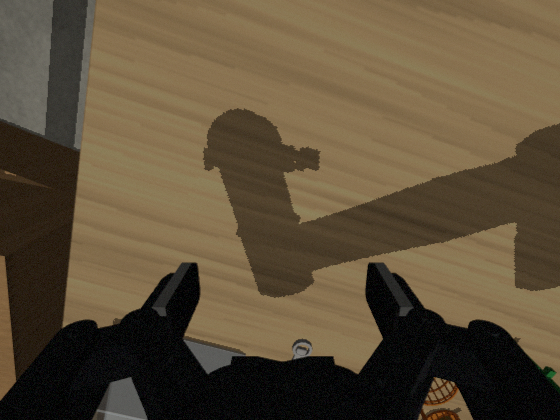

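The move was refused because every row needs all six keys. The wrist picture shows only bare bench and the fingers near rows 265+, so I'll resend with all keys.

```bash
python3 -m handwheel '[{"x":0.107,"y":0.083,"z":0.01,"ax":0,"ay":0,"az":-0.024},{"x":0.107,"y":0.083,"z":0.01,"ax":0,"ay":0,"az":-0.024},{"x":0.107,"y":0.083,"z":0.01,"ax":0,"ay":0,"az":-0.024},{"x":0.107,"y":0.083,"z":0.01,"ax":0,"ay":0,"az":-0.024},{"x":0.107,"y":0.083,"z":0.01,"ax":0,"ay":0,"az":-0.024},{"x":0.107,"y":0.083,"z":0.01,"ax":0,"ay":0,"az":-0.024},{"x":0.107,"y":0.083,"z":0.01,"ax":0,"ay":0,"az":-0.024},{"x":0.107,"y":0.083,"z":0.01,"ax":0,"ay":0,"az":-0.024}]' 
python3 -m handwheel '[{"x":0.107,"y":0.083,"z":0.01,"ax":0,"ay":0,"az":-0.024},{"x":0.107,"y":0.083,"z":0.01,"ax":0,"ay":0,"az":-0.024},{"x":0.107,"y":0.083,"z":0.01,"ax":0,"ay":0,"az":-0.024},{"x":0.107,"y":0.083,"z":0.01,"ax":0,"ay":0,"az":-0.024},{"x":0.107,"y":0.083,"z":0.01,"ax":0,"ay":0,"az":-0.024},{"x":0.107,"y":0.083,"z":0.01,"ax":0,"ay":0,"az":-0.024},{"x":0.107,"y":0.083,"z":0.01,"ax":0,"ay":0,"az":-0.024},{"x":0,"y":0,"z":0,"ax":0,"ay":0,"az":-0.024}]'
python3 - <<'E'
from h import *
np.set_printoptions(precision=2,suppress=True)
p=arm.camera_params("wrist");cv2.imwrite("pics/w2.png",arm.get_image("wrist")[:,:,::-1])
import pickle;pickle.dump(p,open("w2.pkl","wb"))
s=arm.read_state();print(s["position"],s["ee_rot"],s["joints"],s["contact_force"]);print(p["position"])
E
```

```text
clock: 0.95
position: [364.2, -460.9, 247.1]
ee_rot: [-0.005, 1.0, 0.0, -0.0]
contact_force: [-0.4, 0.3, -0.8]
gripper_width: 85.5
grasp_force: 0.0
clock: 1.75
position: [515.6, -343.8, 260.8]
ee_rot: [0.144, 0.99, 0.0, 0.0]
contact_force: [-0.0, 0.0, 0.0]
gripper_width: 85.6
grasp_force: 0.0
[ 514.45 -344.38  260.67] [ 0.14  0.99  0.   -0.  ] [-0.33  0.36  0.04 -0.   -1.25 -1.53] [0.12 0.52 0.05]
[ 436.98 -320.7   402.8 ]
```

View pics/w2.png

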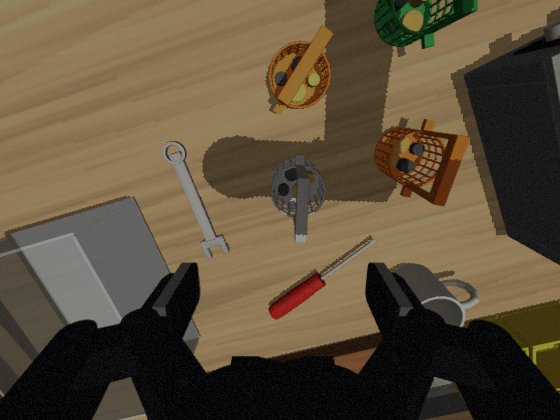

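The grey basket's handle runs from (301,156) to (301,241) in the wrist picture, lined up with the tool. Now I'll measure it precisely.

Run:
```python
from h import *
import pickle
np.set_printoptions(precision=1,suppress=True)
p=pickle.load(open("w2.pkl","rb"))
im=cv2.imread("pics/w2.png").astype(int)
for r in (205,215,225,233,238,241,243,245):print(r,im[r,288:316].sum(1)//3)
for r in (150,153,156,159,162,170):print(r,im[r,288:316].sum(1)//3)
A,B=plane("wrist",(299.5,156),131,p),plane("wrist",(301.5,241),131,p)
print(A,B,np.linalg.norm(A-B),(A+B)/2,np.degrees(np.arctan2(*(B-A)[1::-1])))
s=arm.read_state();print(s["position"],R.from_quat(s["ee_rot"]).as_matrix())
```

```text
205 [ 66  52  57  56  58  63  63  63  51  73  75  77  77  78  77  76  74  74
  74  75  85 105  51  71  89  74  77  92]
215 [ 77  71  71  69  65  57  47  48  65  77  76  75  75  75  77  76  76  77
  74  80 110 123 121 119 117 121 118 120]
225 [122 120 118 119 123 127  84  51  79  76  77  73  75  76  77  75  72  77
  73  87 116 115 112 115 112 115 111 110]
233 [112 111 112 110 109 109  91  57  76  75  75  79  76  77  73  76  78  72
  72  99 115 114 114 116 114 118 117 119]
238 [116 118 116 115 114 115  97 104 147 144 143 146 144 142 145 145 143 139
 127 120 120 117 124 121 118 120 119 117]
241 [121 120 120 119 119 117 119 118 146 144 144 144 140 142 144 145 142 139
 116 117 116 116 116 119 118 116 118 119]
243 [122 118 120 118 120 120 118 119 119 121 118 121 117 119 117 118 122 120
 118 121 117 118 117 117 116 118 118 119]
245 [119 117 119 116 117 118 118 119 118 120 121 118 119 118 118 115 115 117
 119 118 119 117 119 117 119 118 119 115]
150 [64 61 59 60 59 62 64 61 59 61 63 61 61 59 58 62 59 55 61 60 63 62 56 57
 59 59 53 58]
153 [63 63 60 60 61 63 63 62 58 60 62 61 58 62 57 56 55 59 57 59 57 59 59 59
 56 56 58 59]
156 [58 59 62 57 58 54 56 57 75 75 75 74 73 71 78 74 65 59 59 57 59 59 59 60
 60 61 62 58]
159 [70 56 56 76 70 73 71 71 73 77 74 74 75 77 72 73 65 54 58 58 66 62 62 61
 64 60 60 60]
162 [76 67 48 51 52 52 43 61 76 75 76 77 72 75 72 75 68 52 53 71 69 70 65 60
 66 68 69 67]
170 [31 22 19 30 26 27 28 30 47 47 50 51 49 41 47 48 43 45 52 56 51 48 59 65
 74 77 63 57]
[ 481.1 -316.9  131. ] [ 565.4 -338.1  131. ] 86.97241904299705 [ 523.3 -327.5  131. ] -14.100982133886061
[ 514.4 -344.4  260.7] [[-1.   0.3 -0. ]
 [ 0.3  1.   0. ]
 [ 0.   0.  -1. ]]
```

```bash
python3 -m handwheel '[{"x":0.031,"y":0.026,"z":-0.07,"ax":0,"ay":0,"az":0},{"x":0.031,"y":0.026,"z":-0.07,"ax":0,"ay":0,"az":0},{"x":0.031,"y":0.026,"z":-0.07,"ax":0,"ay":0,"az":0},{"x":0,"y":0,"z":-0.12,"ax":0,"ay":0,"az":0},{"x":0,"y":0,"z":-0.12,"ax":0,"ay":0,"az":0},{"x":0,"y":0,"z":-0.12,"ax":0,"ay":0,"az":0},{"x":0,"y":0,"z":-0.12,"ax":0,"ay":0,"az":0},{"x":0,"y":0,"z":-0.09,"ax":0,"ay":0,"az":0}]'
python3 -m handwheel '[{"x":0,"y":0,"z":0,"ax":0,"ay":0,"az":0},{"x":0,"y":0,"z":0,"ax":0,"ay":0,"az":0},{"x":0,"y":0,"z":0,"ax":0,"ay":0,"az":0},{"x":0,"y":0,"z":0,"ax":0,"ay":0,"az":0},{"x":0,"y":0,"z":0,"ax":0,"ay":0,"az":0},{"x":0,"y":0,"z":0,"ax":0,"ay":0,"az":0},{"x":0,"y":0,"z":0,"ax":0,"ay":0,"az":0},{"x":0,"y":0,"z":0,"ax":0,"ay":0,"az":0}]' -1
python3 - <<'E'
from h import *
s=arm.read_state();print(s)
E
```

```text
clock: 2.6
position: [530.7, -329.4, 102.0]
ee_rot: [0.145, 0.989, 0.001, -0.002]
contact_force: [0.3, 0.6, 0.3]
gripper_width: 85.5
grasp_force: 0.0
clock: 3.4
position: [532.5, -330.1, 106.3]
ee_rot: [0.145, 0.99, -0.0, 0.001]
contact_force: [0.1, 2.3, 5.4]
gripper_width: 10.8
grasp_force: 60.6
{'clock': 3.4, 'joints': array([-2.96934573e-01,  4.94936514e-01, -1.50436424e-01,  1.59759044e-04,
       -9.23722208e-01, -1.56399505e+00]), 'joint_vel': array([0.00109084, 0.00032474, 0.00155537, 0.00125259, 0.00070746,
       0.00252908]), 'joint_efforts': array([-1.19663391e+00, -3.89580059e+01,  1.48611581e+01,  3.51737559e+00,
        2.00742111e-01,  1.16097863e-02]), 'position': array([ 532.52313227, -330.0946899 ,  106.32100072]), 'ee_rot': array([ 1.44510728e-01,  9.89502866e-01, -1.91720215e-04,  8.31151816e-04]), 'contact_force': array([0.0924422 , 2.34721807, 5.38854423]), 'wrist_torque': array([ 0.71508618, -0.03775609,  0.01003024]), 'grasp_force': 60.59442758560181, 'gripper_width': 10.84718833418765}
```

```bash
python3 -m handwheel '[{"x":0,"y":0,"z":0.06,"ax":0,"ay":0,"az":0},{"x":0,"y":0,"z":0.12,"ax":0,"ay":0,"az":0},{"x":0,"y":0,"z":0.13,"ax":0,"ay":0,"az":0},{"x":0,"y":0,"z":0.13,"ax":0,"ay":0,"az":0},{"x":0,"y":0,"z":0.13,"ax":0,"ay":0,"az":0},{"x":0,"y":0,"z":0.13,"ax":0,"ay":0,"az":0},{"x":0,"y":0,"z":0.13,"ax":0,"ay":0,"az":0},{"x":0,"y":0,"z":0.09,"ax":0,"ay":0,"az":0}]'
python3 -m handwheel '[{"x":0.04,"y":0.08,"z":0,"ax":0,"ay":0,"az":0.0375},{"x":0.06,"y":0.15,"z":0,"ax":0,"ay":0,"az":0.0375},{"x":0.07,"y":0.16,"z":0,"ax":0,"ay":0,"az":0.0375},{"x":0.07,"y":0.16,"z":0,"ax":0,"ay":0,"az":0.0375},{"x":0.07,"y":0.16,"z":0,"ax":0,"ay":0,"az":0.0375},{"x":0.07,"y":0.16,"z":0,"ax":0,"ay":0,"az":0.0375},{"x":0.06,"y":0.15,"z":0,"ax":0,"ay":0,"az":0.0375},{"x":0.05,"y":0.08,"z":0,"ax":0,"ay":0,"az":0.0375}]'
python3 -m handwheel '[{"x":0,"y":0,"z":0,"ax":0,"ay":0,"az":0},{"x":0,"y":0,"z":0,"ax":0,"ay":0,"az":0},{"x":0,"y":0,"z":0,"ax":0,"ay":0,"az":0},{"x":0,"y":0,"z":0,"ax":0,"ay":0,"az":0},{"x":0,"y":0,"z":0,"ax":0,"ay":0,"az":0},{"x":0,"y":0,"z":0,"ax":0,"ay":0,"az":0},{"x":0,"y":0,"z":0,"ax":0,"ay":0,"az":0},{"x":0,"y":0,"z":0,"ax":0,"ay":0,"az":0}]'
python3 - <<'E'
from h import *
import pickle
np.set_printoptions(precision=3,suppress=True)
p=arm.camera_params("wrist");i=arm.get_image("wrist")[:,:,::-1];cv2.imwrite("pics/w3.png",i)
pickle.dump(p,open("w3.pkl","wb"))
for n in("scene","side"): cv2.imwrite(f"pics/{n}3.png",arm.get_image(n)[:,:,::-1])
s=arm.read_state();print(s["position"],s["ee_rot"],s["joints"],s["contact_force"],s["wrist_torque"])
E
```

```text
clock: 4.2
position: [531.5, -330.2, 290.6]
ee_rot: [0.145, 0.989, 0.0, 0.0]
contact_force: [0.9, -0.5, -3.8]
gripper_width: 10.8
grasp_force: 59.6
clock: 5.0
position: [629.6, -106.9, 287.4]
ee_rot: [-0.093, 0.996, 0.001, -0.002]
contact_force: [-0.4, -0.3, -3.6]
gripper_width: 10.5
grasp_force: 59.5
clock: 5.8
position: [629.9, -110.2, 289.4]
ee_rot: [-0.09, 0.996, 0.0, 0.0]
contact_force: [0.4, 0.2, -3.6]
gripper_width: 10.9
grasp_force: 59.5
[ 629.934 -110.065  289.313] [-0.09   0.996  0.     0.   ] [ 0.08   0.379  0.144 -0.    -1.335 -1.47 ] [-0.231 -0.497 -2.623] [0.004 0.032 0.008]
```

View pics/w3.png

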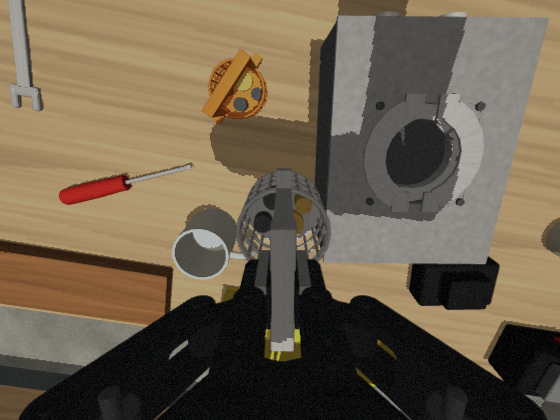

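The cleaner is in clear view: mouth centre about (424,152), gaps about (423,105) and (424,198), screws about (380,106), (480,106), (370,201) and (460,202). I'll enlarge the ring to measure it.

Run:
```python
from h import *
import pickle
np.set_printoptions(precision=1,suppress=True)
p=pickle.load(open("w3.pkl","rb"))
print(R.from_quat(p["orientation"]).as_matrix(),p["position"])
im=cv2.imread("pics/w3.png")
for pts,z in(([(380,106),(480,106),(460,202),(370,201)],130),([(338,17),(543,17),(487,263),(331,263)],130),([(423,105),(424,198)],134)):
    W=np.array([plane("wrist",q,z,p)[:2] for q in pts]);print(W.tolist(),W.mean(0))
    d=np.roll(W,-1,0)-W;print(np.linalg.norm(d,axis=1),np.degrees(np.arctan2(d[:,1],d[:,0])))
# rectified top view at z=134: 4 px/mm, centred (569,24)
g=np.mgrid[0:600,0:600].astype(np.float32)
X=569+(300-g[0])/4; Y=24+(300-g[1])/4
Rm=R.from_quat(p["orientation"]).as_matrix()
P=np.stack([X,Y,np.full_like(X,134)],-1)-p["position"]
C=P@Rm; uv=C@np.array(p["K"]).T
t=cv2.remap(im,(uv[...,0]/uv[...,2]).astype(np.float32),(uv[...,1]/uv[...,2]).astype(np.float32),cv2.INTER_CUBIC)
t=cv2.convertScaleAbs(t,alpha=1.6,beta=0)
cv2.circle(t,(300,300),152,(0,0,255),1);cv2.circle(t,(300,300),240,(0,0,255),1)
cv2.drawMarker(t,(300,300),(0,0,255))
cv2.imwrite("pics/t3.png",t)
```

```text
[[-0.2  0.9  0.3]
 [ 1.   0.2  0.1]
 [ 0.   0.3 -0.9]] [ 549.2 -124.9  431.4]
[[529.0344290237501, -31.34989467771345], [511.42553520959217, 64.98429655684181], [608.5157207483884, 82.25486933276282], [625.0037843102294, -14.281507843601858]] [568.5  25.4]
[97.9 98.6 97.9 97.5] [ 100.4   10.1  -80.3 -169.9]
[[463.03354471961114, -89.88811155012426], [429.9689451308917, 90.99934336270651], [673.7802007095653, 140.98844903160335], [706.5545620858916, -38.3155491095815]] [568.3  25.9]
[183.9 248.9 182.3 248.9] [ 100.4   11.6  -79.6 -168. ]
[[520.9590584429332, 7.9800831856824885], [610.3894866701007, 40.03946161724245]] [565.7  24. ]
[95. 95.] [  19.7 -160.3]
```

View pics/t3.png

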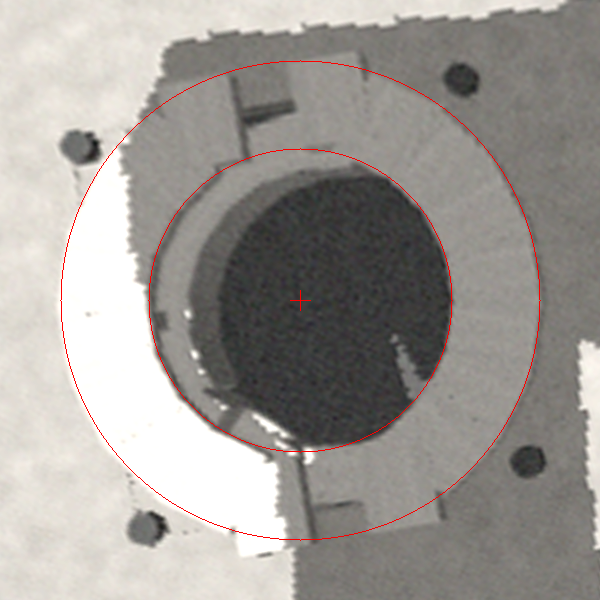

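Run:
```python
from h import *
import pickle
np.set_printoptions(precision=1,suppress=True)
p=pickle.load(open("w3.pkl","rb"))
im=cv2.imread("pics/w3.png").astype(int).sum(2)//3
print(im[325:362,278:290].mean(1)); 
for r in(325,340,346):print(r,im[r,260:308])
T=np.array([629.93,-110.07]);a=np.radians(10.3);ux=np.array([np.cos(a),np.sin(a)]);uy=np.array([-ux[1],ux[0]])
for uv in((283,348),(283,350),(283,352),(272,340),(295,340)):
    d=plane("wrist",uv,314,p)[:2]-T;print(uv,d@ux,d@uy)
i=cv2.imread("pics/w3.png")[150:370,210:360];cv2.imwrite("pics/c3.png",cv2.convertScaleAbs(cv2.resize(i,None,fx=2.7,fy=2.7,interpolation=cv2.INTER_CUBIC),alpha=1.8))
```

```text
[ 94.   94.8  95.2  95.3  95.4  95.8  95.1  94.6  94.9  94.8  95.2  95.2
  95.9 113.9 115.5 122.1 138.2 144.9 165.7 166.8 167.  166.8 167.5 166.9
 166.8 169.6 107.5  78.1  74.6  72.2  71.8  68.8  67.7  66.9  63.1  54.2
  22.8]
325 [13  2 19 20 13 21 28 12 10 10 46 90 99 93 94 95 96 94 96 91 93 93 95 94
 92 95 93 97 94 95 96 93 92 86 79 11 16 16 19 21  3 17 17  4  8  4 17 10]
340 [  7  17   4  15  24  44  55  57  61  56  61  87  96  96  93  94  94  98
  95  93  95  96 119 155  95  92 120 171 168 166 165 165 160 138 112 139
 139 138 139 132  72  19  10  11   3  11   3  10]
346 [ 10  16   3   3  22  45  60  61  51  47  74 143 161 167 167 169 169 166
 169 167 169 169 165 165 166 167 167 166 166 166 167 165 162 137  48  53
  62  59  60  51  43   5  15  13   1  19  13  17]
(283, 348) 33.00643864261481 0.28185942161818656
(283, 350) 34.289976170993086 0.2841794719014699
(283, 352) 35.58060545699071 0.28651234084714977
(272, 340) 27.947689389215046 -5.256959235643645
(295, 340) 27.935897471497768 6.305069740936133
```

View pics/c3.png

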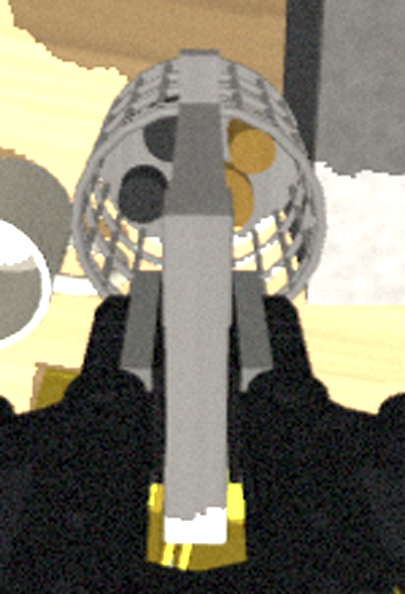

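```bash
python3 -m handwheel '[{"x":-0.03,"y":0.06,"z":0,"ax":0,"ay":0,"az":0},{"x":-0.05,"y":0.11,"z":0,"ax":0,"ay":0,"az":0},{"x":-0.055,"y":0.12,"z":0,"ax":0,"ay":0,"az":0},{"x":-0.055,"y":0.12,"z":0,"ax":0,"ay":0,"az":0},{"x":-0.053,"y":0.12,"z":0,"ax":0,"ay":0,"az":0},{"x":-0.045,"y":0.09,"z":0,"ax":0,"ay":0,"az":0},{"x":-0.02,"y":0.05,"z":0,"ax":0,"ay":0,"az":0},{"x":0,"y":0,"z":0,"ax":0,"ay":0,"az":0}]'
python3 -m handwheel '[{"x":0,"y":0,"z":-0.04,"ax":0,"ay":0,"az":0},{"x":0,"y":0,"z":-0.06,"ax":0,"ay":0,"az":0},{"x":0,"y":0,"z":-0.04,"ax":0,"ay":0,"az":0},{"x":0,"y":0,"z":-0.02,"ax":0,"ay":0,"az":0},{"x":0,"y":0,"z":-0.02,"ax":0,"ay":0,"az":0},{"x":0,"y":0,"z":-0.02,"ax":0,"ay":0,"az":0},{"x":0,"y":0,"z":-0.02,"ax":0,"ay":0,"az":0},{"x":0,"y":0,"z":0,"ax":0,"ay":0,"az":0}]'
python3 - <<'E'
from h import *
np.set_printoptions(precision=3,suppress=True)
s=arm.read_state();print(s["position"],s["ee_rot"],s["contact_force"],s["wrist_torque"])
for n in("scene","side"): cv2.imwrite(f"pics/{n}4.png",arm.get_image(n)[:,:,::-1])
a,b=[cv2.imread(f"pics/{n}4.png") for n in("scene","side")]
c=lambda i,x,y,w,h:cv2.resize(i[y:y+h,x:x+w],(400,400),interpolation=cv2.INTER_CUBIC)
cv2.imwrite("pics/z4.png",np.hstack([c(a,240,125,100,100),c(b,220,140,100,100)]))
E
```

```text
clock: 6.75
position: [567.8, 25.3, 289.8]
ee_rot: [-0.091, 0.996, 0.0, 0.0]
contact_force: [0.0, 0.2, -3.7]
gripper_width: 10.8
grasp_force: 59.5
clock: 7.55
position: [568.1, 23.9, 244.7]
ee_rot: [-0.09, 0.996, -0.0, -0.001]
contact_force: [-0.7, -0.4, -3.1]
gripper_width: 10.8
grasp_force: 59.5
[568.053  23.908 244.724] [-0.09   0.996 -0.    -0.001] [-0.699 -0.438 -3.123] [-0.004  0.061  0.018]
```

View pics/z4.png

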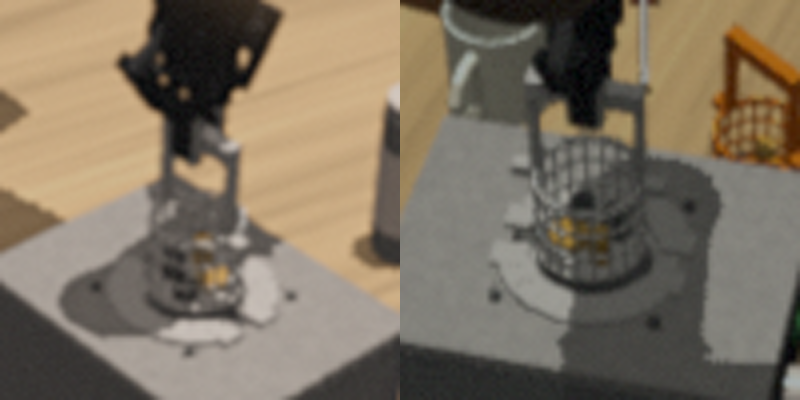

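The basket hangs right over the bore, centred in both views. I'll lower it gently.

```bash
python3 -m handwheel '[{"x":0,"y":0,"z":-0.02,"ax":0,"ay":0,"az":0},{"x":0,"y":0,"z":-0.03,"ax":0,"ay":0,"az":0},{"x":0,"y":0,"z":-0.04,"ax":0,"ay":0,"az":0},{"x":0,"y":0,"z":-0.04,"ax":0,"ay":0,"az":0},{"x":0,"y":0,"z":-0.04,"ax":0,"ay":0,"az":0},{"x":0,"y":0,"z":-0.04,"ax":0,"ay":0,"az":0},{"x":0,"y":0,"z":-0.03,"ax":0,"ay":0,"az":0},{"x":0,"y":0,"z":-0.02,"ax":0,"ay":0,"az":0}]'
python3 -c "
from h import *
s=arm.read_state();print(s['position'],s['contact_force'],s['wrist_torque'])"
```

```text
clock: 8.45
position: [568.1, 23.9, 192.5]
ee_rot: [-0.09, 0.996, -0.0, -0.0]
contact_force: [-0.3, 0.3, -3.1]
gripper_width: 11.1
grasp_force: 59.6
[568.1373617   23.89432185 192.47271169] [-0.28850817  0.3125173  -3.11255572] [-0.02210741  0.02321904 -0.00694177]
```

```bash
python3 -m handwheel '[{"x":0,"y":0,"z":-0.008,"ax":0,"ay":0,"az":0},{"x":0,"y":0,"z":-0.008,"ax":0,"ay":0,"az":0},{"x":0,"y":0,"z":-0.007,"ax":0,"ay":0,"az":0},{"x":0,"y":0,"z":-0.007,"ax":0,"ay":0,"az":0},{"x":0,"y":0,"z":-0.005,"ax":0,"ay":0,"az":0},{"x":0,"y":0,"z":0,"ax":0,"ay":0,"az":0},{"x":0,"y":0,"z":0,"ax":0,"ay":0,"az":0},{"x":0,"y":0,"z":0,"ax":0,"ay":0,"az":0}]'
python3 -c "
from h import *
s=arm.read_state();print(s['position'],s['contact_force'],s['wrist_torque'])"
```

```text
clock: 9.25
position: [568.4, 24.0, 186.4]
ee_rot: [-0.09, 0.996, 0.0, 0.0]
contact_force: [0.3, -0.0, -2.1]
gripper_width: 11.2
grasp_force: 59.5
[568.40407117  23.96739068 186.42041049] [ 0.32223249 -0.00901631 -2.0800936 ] [ 0.03005361  0.02398687 -0.04712489]
```

```bash
python3 -m handwheel '[{"x":0,"y":0,"z":-0.005,"ax":0,"ay":0,"az":0},{"x":0,"y":0,"z":-0.005,"ax":0,"ay":0,"az":0},{"x":0,"y":0,"z":-0.005,"ax":0,"ay":0,"az":0},{"x":0,"y":0,"z":-0.005,"ax":0,"ay":0,"az":0},{"x":0,"y":0,"z":0,"ax":0,"ay":0,"az":0},{"x":0,"y":0,"z":0,"ax":0,"ay":0,"az":0},{"x":0,"y":0,"z":0,"ax":0,"ay":0,"az":0},{"x":0,"y":0,"z":0,"ax":0,"ay":0,"az":0}]'
python3 -c "
from h import *
s=arm.read_state();print(s['position'],s['contact_force'],s['wrist_torque'])"
```

```text
clock: 10.05
position: [568.4, 24.0, 182.4]
ee_rot: [-0.09, 0.996, 0.0, 0.0]
contact_force: [0.0, 0.5, -3.5]
gripper_width: 11.3
grasp_force: 59.5
[568.37233997  23.96332396 182.356308  ] [ 0.01337411  0.49978364 -3.51582569] [-0.02205697  0.03285358  0.0681484 ]
```

```bash
python3 -m handwheel '[{"x":0,"y":0,"z":-0.008,"ax":0,"ay":0,"az":0},{"x":0,"y":0,"z":-0.008,"ax":0,"ay":0,"az":0},{"x":0,"y":0,"z":-0.008,"ax":0,"ay":0,"az":0},{"x":0,"y":0,"z":-0.006,"ax":0,"ay":0,"az":0},{"x":0,"y":0,"z":0,"ax":0,"ay":0,"az":0},{"x":0,"y":0,"z":0,"ax":0,"ay":0,"az":0},{"x":0,"y":0,"z":0,"ax":0,"ay":0,"az":0},{"x":0,"y":0,"z":0,"ax":0,"ay":0,"az":0}]'
python3 -m handwheel '[{"x":0,"y":0,"z":-0.005,"ax":0,"ay":0,"az":0},{"x":0,"y":0,"z":-0.005,"ax":0,"ay":0,"az":0},{"x":0,"y":0,"z":0,"ax":0,"ay":0,"az":0},{"x":0,"y":0,"z":0,"ax":0,"ay":0,"az":0},{"x":0,"y":0,"z":0,"ax":0,"ay":0,"az":0},{"x":0,"y":0,"z":0,"ax":0,"ay":0,"az":0},{"x":0,"y":0,"z":0,"ax":0,"ay":0,"az":0},{"x":0,"y":0,"z":0,"ax":0,"ay":0,"az":0}]'
python3 -c "
from h import *
s=arm.read_state();print(s['position'],s['contact_force'],s['wrist_torque'])"
```

```text
clock: 10.85
position: [568.4, 24.0, 176.4]
ee_rot: [-0.09, 0.996, 0.0, 0.0]
contact_force: [0.5, -0.3, -3.6]
gripper_width: 10.9
grasp_force: 59.5
clock: 11.65
position: [568.4, 24.0, 174.3]
ee_rot: [-0.09, 0.996, 0.0, 0.0]
contact_force: [0.1, 0.5, -3.1]
gripper_width: 10.8
grasp_force: 59.5
[568.35482817  23.95178862 174.3461581 ] [ 0.10538831  0.51298419 -3.11303665] [-0.04588523  0.01501004  0.03274168]
```

```bash
python3 -m handwheel '[{"x":0,"y":0,"z":-0.004,"ax":0,"ay":0,"az":0},{"x":0,"y":0,"z":0,"ax":0,"ay":0,"az":0},{"x":0,"y":0,"z":-0.003,"ax":0,"ay":0,"az":0},{"x":0,"y":0,"z":0,"ax":0,"ay":0,"az":0},{"x":0,"y":0,"z":0,"ax":0,"ay":0,"az":0},{"x":0,"y":0,"z":0,"ax":0,"ay":0,"az":0},{"x":0,"y":0,"z":0,"ax":0,"ay":0,"az":0},{"x":0,"y":0,"z":0,"ax":0,"ay":0,"az":0}]'
python3 -c "
from h import *
s=arm.read_state();print(s['position'],s['contact_force'],s['wrist_torque'])"
```

```text
clock: 12.45
position: [568.4, 23.9, 173.1]
ee_rot: [-0.09, 0.996, -0.0, 0.0]
contact_force: [-1.6, -0.2, -0.2]
gripper_width: 10.6
grasp_force: 59.8
[568.3572611   23.91103579 173.08281079] [-1.62989465 -0.21990029 -0.15051484] [-0.04222126  0.26411692  0.00384878]
```

```bash
python3 -m handwheel '[{"x":0,"y":0,"z":-0.003,"ax":0,"ay":0,"az":0},{"x":0,"y":0,"z":0,"ax":0,"ay":0,"az":0},{"x":0,"y":0,"z":0,"ax":0,"ay":0,"az":0},{"x":0,"y":0,"z":0,"ax":0,"ay":0,"az":0},{"x":0,"y":0,"z":0,"ax":0,"ay":0,"az":0},{"x":0,"y":0,"z":0,"ax":0,"ay":0,"az":0},{"x":0,"y":0,"z":0,"ax":0,"ay":0,"az":0},{"x":0,"y":0,"z":0,"ax":0,"ay":0,"az":0}]'
python3 -c "
from h import *
s=arm.read_state();print(s['position'],s['contact_force'],s['wrist_torque'])"
```

```text
clock: 13.25
position: [568.4, 23.9, 172.9]
ee_rot: [-0.09, 0.996, -0.0, 0.0]
contact_force: [-4.3, -0.8, 5.1]
gripper_width: 10.7
grasp_force: 60.6
[568.35730274  23.88016123 172.93584211] [-4.33641941 -0.80026698  5.14351958] [-0.00915835  1.0775543   0.02327323]
```

```bash
python3 -m handwheel '[{"x":0,"y":0,"z":0.005,"ax":0,"ay":0,"az":0},{"x":-0.005,"y":-0.001,"z":0,"ax":0,"ay":0,"az":0},{"x":0,"y":0,"z":0,"ax":0,"ay":0,"az":0},{"x":0,"y":0,"z":-0.005,"ax":0,"ay":0,"az":0},{"x":0,"y":0,"z":0,"ax":0,"ay":0,"az":0},{"x":0,"y":0,"z":0,"ax":0,"ay":0,"az":0},{"x":0,"y":0,"z":0,"ax":0,"ay":0,"az":0},{"x":0,"y":0,"z":0,"ax":0,"ay":0,"az":0}]'
python3 -c "
from h import *
s=arm.read_state();print(s['position'],s['contact_force'],s['wrist_torque'])"
```

```text
clock: 14.05
position: [568.1, 23.9, 172.9]
ee_rot: [-0.09, 0.996, 0.0, 0.001]
contact_force: [1.0, 0.0, 4.1]
gripper_width: 10.9
grasp_force: 60.5
[568.06386961  23.88440631 172.94425169] [1.04762987 0.00692777 4.13380509] [ 0.13995511 -0.29703922  0.01134123]
```

Contact is at 15 mm below the ring top, which matches the ledge, and the side force is gone. I'll ease the press slightly and start turning clockwise.

```bash
python3 -m handwheel '[{"x":0,"y":0,"z":0.001,"ax":0,"ay":0,"az":-0.02},{"x":0,"y":0,"z":0,"ax":0,"ay":0,"az":-0.03},{"x":0,"y":0,"z":0,"ax":0,"ay":0,"az":-0.03},{"x":0,"y":0,"z":0,"ax":0,"ay":0,"az":-0.03},{"x":0,"y":0,"z":0,"ax":0,"ay":0,"az":-0.03},{"x":0,"y":0,"z":0,"ax":0,"ay":0,"az":-0.02},{"x":0,"y":0,"z":0,"ax":0,"ay":0,"az":0},{"x":0,"y":0,"z":0,"ax":0,"ay":0,"az":0}]'
python3 -c "
from h import *
s=arm.read_state();print(s['position'],s['contact_force'],s['wrist_torque'],s['joints'])"
```

```text
clock: 14.85
position: [567.7, 24.0, 173.1]
ee_rot: [0.035, 0.999, 0.0, 0.001]
contact_force: [0.7, 0.8, 5.7]
gripper_width: 10.7
grasp_force: 60.7
[567.74018455  23.97607955 173.09928772] [0.67164353 0.84127845 5.74073954] [0.37679345 0.01167984 0.03687909] [ 3.27323398e-01  3.37070368e-01 -2.19784610e-01  1.22259377e-04
 -1.01261776e+00 -1.96769113e+00]
```

```bash
python3 -m handwheel '[{"x":0,"y":0,"z":0.001,"ax":0,"ay":0,"az":-0.016},{"x":0,"y":0,"z":0,"ax":0,"ay":0,"az":-0.016},{"x":0,"y":0,"z":0,"ax":0,"ay":0,"az":-0.016},{"x":0,"y":0,"z":0,"ax":0,"ay":0,"az":0},{"x":0,"y":0,"z":0,"ax":0,"ay":0,"az":0},{"x":0,"y":0,"z":0,"ax":0,"ay":0,"az":0},{"x":0,"y":0,"z":0,"ax":0,"ay":0,"az":0},{"x":0,"y":0,"z":0,"ax":0,"ay":0,"az":0}]'
python3 -m handwheel '[{"x":0,"y":0,"z":0,"ax":0,"ay":0,"az":-0.011},{"x":0,"y":0,"z":0,"ax":0,"ay":0,"az":-0.011},{"x":0,"y":0,"z":0,"ax":0,"ay":0,"az":-0.011},{"x":0,"y":0,"z":0,"ax":0,"ay":0,"az":0},{"x":0,"y":0,"z":0,"ax":0,"ay":0,"az":0},{"x":0,"y":0,"z":0,"ax":0,"ay":0,"az":0},{"x":0,"y":0,"z":0,"ax":0,"ay":0,"az":0},{"x":0,"y":0,"z":0,"ax":0,"ay":0,"az":0}]'
python3 -c "
from h import *
s=arm.read_state();print(s['position'],s['contact_force'],s['wrist_torque'])"
```

```text
clock: 15.65
position: [567.7, 23.9, 173.1]
ee_rot: [0.073, 0.997, 0.0, 0.0]
contact_force: [-0.1, 1.7, 5.9]
gripper_width: 11.0
grasp_force: 60.7
clock: 16.45
position: [567.6, 23.8, 173.1]
ee_rot: [0.099, 0.995, 0.0, 0.0]
contact_force: [0.7, 0.6, 6.1]
gripper_width: 11.2
grasp_force: 60.7
[567.62572526  23.81156343 173.11051853] [0.70926964 0.55193909 6.14133347] [ 0.32573958 -0.02448303  0.11194301]
```

```bash
python3 -m handwheel '[{"x":0,"y":0,"z":0,"ax":0,"ay":0,"az":-0.011},{"x":0,"y":0,"z":0,"ax":0,"ay":0,"az":-0.011},{"x":0,"y":0,"z":0,"ax":0,"ay":0,"az":-0.011},{"x":0,"y":0,"z":0,"ax":0,"ay":0,"az":0},{"x":0,"y":0,"z":0,"ax":0,"ay":0,"az":0},{"x":0,"y":0,"z":0,"ax":0,"ay":0,"az":0},{"x":0,"y":0,"z":0,"ax":0,"ay":0,"az":0},{"x":0,"y":0,"z":0,"ax":0,"ay":0,"az":0}]'
python3 -m handwheel '[{"x":0,"y":0,"z":0,"ax":0,"ay":0,"az":-0.011},{"x":0,"y":0,"z":0,"ax":0,"ay":0,"az":-0.011},{"x":0,"y":0,"z":0,"ax":0,"ay":0,"az":-0.011},{"x":0,"y":0,"z":0,"ax":0,"ay":0,"az":0},{"x":0,"y":0,"z":0,"ax":0,"ay":0,"az":0},{"x":0,"y":0,"z":0,"ax":0,"ay":0,"az":0},{"x":0,"y":0,"z":0,"ax":0,"ay":0,"az":0},{"x":0,"y":0,"z":0,"ax":0,"ay":0,"az":0}]'
python3 -c "
from h import *
s=arm.read_state();print(s['position'],s['contact_force'],s['wrist_torque'])"
```

```text
clock: 17.25
position: [567.6, 23.8, 173.1]
ee_rot: [0.125, 0.992, 0.0, 0.0]
contact_force: [0.6, 1.0, 5.1]
gripper_width: 10.7
grasp_force: 60.7
clock: 18.05
position: [567.7, 23.8, 173.2]
ee_rot: [0.15, 0.989, 0.0, 0.0]
contact_force: [0.2, 0.6, 5.7]
gripper_width: 10.8
grasp_force: 60.7
[567.66743396  23.77024595 173.15850432] [0.17582059 0.57207879 5.7032074 ] [ 0.23208171 -0.05133948  0.07476022]
```

```bash
python3 -m handwheel '[{"x":0,"y":0,"z":0,"ax":0,"ay":0,"az":-0.011},{"x":0,"y":0,"z":0,"ax":0,"ay":0,"az":-0.011},{"x":0,"y":0,"z":0,"ax":0,"ay":0,"az":-0.011},{"x":0,"y":0,"z":0,"ax":0,"ay":0,"az":0},{"x":0,"y":0,"z":0,"ax":0,"ay":0,"az":0},{"x":0,"y":0,"z":0,"ax":0,"ay":0,"az":0},{"x":0,"y":0,"z":0,"ax":0,"ay":0,"az":0},{"x":0,"y":0,"z":0,"ax":0,"ay":0,"az":0}]'
python3 -m handwheel '[{"x":0,"y":0,"z":0,"ax":0,"ay":0,"az":-0.011},{"x":0,"y":0,"z":0,"ax":0,"ay":0,"az":-0.011},{"x":0,"y":0,"z":0,"ax":0,"ay":0,"az":-0.011},{"x":0,"y":0,"z":0,"ax":0,"ay":0,"az":0},{"x":0,"y":0,"z":0,"ax":0,"ay":0,"az":0},{"x":0,"y":0,"z":0,"ax":0,"ay":0,"az":0},{"x":0,"y":0,"z":0,"ax":0,"ay":0,"az":0},{"x":0,"y":0,"z":0,"ax":0,"ay":0,"az":0}]'
python3 -c "
from h import *
s=arm.read_state();print(s['position'],s['contact_force'],s['wrist_torque'])"
```

```text
clock: 18.85
position: [567.6, 23.7, 173.1]
ee_rot: [0.176, 0.984, 0.0, 0.0]
contact_force: [-0.6, 1.2, 7.0]
gripper_width: 11.1
grasp_force: 60.7
clock: 19.65
position: [567.6, 23.7, 173.1]
ee_rot: [0.201, 0.98, 0.0, 0.0]
contact_force: [0.2, 0.9, 5.0]
gripper_width: 10.9
grasp_force: 60.7
[567.61298035  23.73302533 173.08216005] [0.20568133 0.85858572 4.98388919] [ 0.23455739 -0.05289834  0.01612998]
```

```bash
python3 -m handwheel '[{"x":0,"y":0,"z":0,"ax":0,"ay":0,"az":-0.011},{"x":0,"y":0,"z":0,"ax":0,"ay":0,"az":-0.011},{"x":0,"y":0,"z":0,"ax":0,"ay":0,"az":-0.011},{"x":0,"y":0,"z":0,"ax":0,"ay":0,"az":0},{"x":0,"y":0,"z":0,"ax":0,"ay":0,"az":0},{"x":0,"y":0,"z":0,"ax":0,"ay":0,"az":0},{"x":0,"y":0,"z":0,"ax":0,"ay":0,"az":0},{"x":0,"y":0,"z":0,"ax":0,"ay":0,"az":0}]'
python3 -m handwheel '[{"x":0,"y":0,"z":0,"ax":0,"ay":0,"az":-0.011},{"x":0,"y":0,"z":0,"ax":0,"ay":0,"az":-0.011},{"x":0,"y":0,"z":0,"ax":0,"ay":0,"az":-0.011},{"x":0,"y":0,"z":0,"ax":0,"ay":0,"az":0},{"x":0,"y":0,"z":0,"ax":0,"ay":0,"az":0},{"x":0,"y":0,"z":0,"ax":0,"ay":0,"az":0},{"x":0,"y":0,"z":0,"ax":0,"ay":0,"az":0},{"x":0,"y":0,"z":0,"ax":0,"ay":0,"az":0}]'
python3 -c "
from h import *
s=arm.read_state();print(s['position'],s['contact_force'],s['wrist_torque'])"
```

```text
clock: 20.45
position: [567.6, 23.7, 173.0]
ee_rot: [0.227, 0.974, 0.0, 0.0]
contact_force: [0.4, 0.5, 4.8]
gripper_width: 10.9
grasp_force: 60.7
clock: 21.25
position: [567.3, 23.5, 172.7]
ee_rot: [0.252, 0.968, -0.0, -0.0]
contact_force: [1.2, -3.3, 3.6]
gripper_width: 10.6
grasp_force: 60.5
[567.26873726  23.51707597 172.66664303] [ 1.2399881  -3.31054423  3.60349347] [-0.9990873  -0.34905119  0.1042001 ]
```

```bash
python3 -m handwheel '[{"x":0,"y":0,"z":0,"ax":0,"ay":0,"az":-0.008},{"x":0,"y":0,"z":0,"ax":0,"ay":0,"az":-0.008},{"x":0,"y":0,"z":0,"ax":0,"ay":0,"az":0},{"x":0,"y":0,"z":0,"ax":0,"ay":0,"az":0},{"x":0,"y":0,"z":0,"ax":0,"ay":0,"az":0},{"x":0,"y":0,"z":0,"ax":0,"ay":0,"az":0},{"x":0,"y":0,"z":0,"ax":0,"ay":0,"az":0},{"x":0,"y":0,"z":0,"ax":0,"ay":0,"az":0}]'
python3 -c "
from h import *
s=arm.read_state();print(s['position'],s['ee_rot'],s['contact_force'],s['wrist_torque'])"
```

```text
clock: 22.05
position: [566.9, 23.7, 172.4]
ee_rot: [0.264, 0.965, -0.0, -0.0]
contact_force: [-0.0, -3.1, 1.1]
gripper_width: 10.7
grasp_force: 60.4
[566.94481627  23.72319989 172.4392854 ] [ 2.63819987e-01  9.64571815e-01 -1.48410818e-04 -4.55239721e-04] [-0.02481165 -3.11087481  1.1296448 ] [-0.8883217   0.17680148  0.13781482]
```

```bash
python3 -m handwheel '[{"x":0,"y":0,"z":0,"ax":0,"ay":0,"az":-0.008},{"x":0,"y":0,"z":0,"ax":0,"ay":0,"az":-0.008},{"x":0,"y":0,"z":0,"ax":0,"ay":0,"az":0},{"x":0,"y":0,"z":0,"ax":0,"ay":0,"az":0},{"x":0,"y":0,"z":0,"ax":0,"ay":0,"az":0},{"x":0,"y":0,"z":0,"ax":0,"ay":0,"az":0},{"x":0,"y":0,"z":0,"ax":0,"ay":0,"az":0},{"x":0,"y":0,"z":0,"ax":0,"ay":0,"az":0}]'
python3 -c "
from h import *
s=arm.read_state();print(s['position'],s['ee_rot'],s['contact_force'],s['wrist_torque'])"
```

```text
clock: 22.85
position: [567.3, 23.8, 172.7]
ee_rot: [0.276, 0.961, 0.0, -0.0]
contact_force: [-0.2, 0.7, -3.4]
gripper_width: 10.8
grasp_force: 59.5
[567.33095954  23.80503924 172.68038014] [ 2.75898318e-01  9.61186827e-01  4.37161278e-05 -2.16551593e-05] [-0.16503587  0.72223438 -3.36613558] [ 0.00602761 -0.02662    -0.02819578]
```

The ledge force has gone (back to −3.4 N, the bare weight), so the lugs are over the notches. Now I'll let it sink.

```bash
python3 -m handwheel '[{"x":0,"y":0,"z":-0.004,"ax":0,"ay":0,"az":0},{"x":0,"y":0,"z":-0.004,"ax":0,"ay":0,"az":0},{"x":0,"y":0,"z":0,"ax":0,"ay":0,"az":0},{"x":0,"y":0,"z":0,"ax":0,"ay":0,"az":0},{"x":0,"y":0,"z":0,"ax":0,"ay":0,"az":0},{"x":0,"y":0,"z":0,"ax":0,"ay":0,"az":0},{"x":0,"y":0,"z":0,"ax":0,"ay":0,"az":0},{"x":0,"y":0,"z":0,"ax":0,"ay":0,"az":0}]'
python3 -c "
from h import *
s=arm.read_state();print(s['position'],s['ee_rot'],s['contact_force'],s['wrist_torque'])"
```

```text
clock: 23.65
position: [567.3, 23.8, 171.1]
ee_rot: [0.276, 0.961, 0.0, -0.0]
contact_force: [0.5, 0.4, -3.2]
gripper_width: 10.9
grasp_force: 59.5
[567.33131672  23.75662251 171.11538335] [ 2.75860196e-01  9.61197769e-01  5.23780227e-06 -9.27572127e-06] [ 0.52172037  0.36947679 -3.20968546] [-0.00534355  0.01366607  0.00908289]
```

```bash
python3 -m handwheel '[{"x":0,"y":0,"z":-0.005,"ax":0,"ay":0,"az":0},{"x":0,"y":0,"z":-0.005,"ax":0,"ay":0,"az":0},{"x":0,"y":0,"z":-0.005,"ax":0,"ay":0,"az":0},{"x":0,"y":0,"z":-0.005,"ax":0,"ay":0,"az":0},{"x":0,"y":0,"z":-0.005,"ax":0,"ay":0,"az":0},{"x":0,"y":0,"z":0,"ax":0,"ay":0,"az":0},{"x":0,"y":0,"z":0,"ax":0,"ay":0,"az":0},{"x":0,"y":0,"z":0,"ax":0,"ay":0,"az":0}]'
python3 -m handwheel '[{"x":0,"y":0,"z":-0.004,"ax":0,"ay":0,"az":0},{"x":0,"y":0,"z":0,"ax":0,"ay":0,"az":0},{"x":0,"y":0,"z":-0.003,"ax":0,"ay":0,"az":0},{"x":0,"y":0,"z":0,"ax":0,"ay":0,"az":0},{"x":0,"y":0,"z":0,"ax":0,"ay":0,"az":0},{"x":0,"y":0,"z":0,"ax":0,"ay":0,"az":0},{"x":0,"y":0,"z":0,"ax":0,"ay":0,"az":0},{"x":0,"y":0,"z":0,"ax":0,"ay":0,"az":0}]'
```

```text
clock: 24.45
position: [567.4, 23.8, 166.2]
ee_rot: [0.276, 0.961, 0.0, 0.0]
contact_force: [-0.4, -0.3, -4.6]
gripper_width: 10.9
grasp_force: 59.5
clock: 25.25
position: [567.3, 23.8, 164.7]
ee_rot: [0.276, 0.961, 0.0, -0.0]
contact_force: [0.2, -0.0, -3.7]
gripper_width: 11.1
grasp_force: 59.5
```

```bash
python3 -m handwheel '[{"x":0,"y":0,"z":-0.003,"ax":0,"ay":0,"az":0},{"x":0,"y":0,"z":0,"ax":0,"ay":0,"az":0},{"x":0,"y":0,"z":-0.002,"ax":0,"ay":0,"az":0},{"x":0,"y":0,"z":0,"ax":0,"ay":0,"az":0},{"x":0,"y":0,"z":0,"ax":0,"ay":0,"az":0},{"x":0,"y":0,"z":0,"ax":0,"ay":0,"az":0},{"x":0,"y":0,"z":0,"ax":0,"ay":0,"az":0},{"x":0,"y":0,"z":0,"ax":0,"ay":0,"az":0}]'
```

```text
clock: 26.05
position: [567.4, 23.8, 164.2]
ee_rot: [0.276, 0.961, 0.0, 0.0]
contact_force: [-2.9, 1.3, 3.1]
gripper_width: 10.7
grasp_force: 60.4
```

Seated on the notch floor at TCP 164.2, 9 mm below the ledge. Next: ease off, open and rise.

```bash
python3 -m handwheel '[{"x":0,"y":0,"z":0.001,"ax":0,"ay":0,"az":0},{"x":0,"y":0,"z":0.001,"ax":0,"ay":0,"az":0},{"x":0,"y":0,"z":0,"ax":0,"ay":0,"az":0},{"x":0,"y":0,"z":0,"ax":0,"ay":0,"az":0},{"x":0,"y":0,"z":0,"ax":0,"ay":0,"az":0},{"x":0,"y":0,"z":0,"ax":0,"ay":0,"az":0},{"x":0,"y":0,"z":0,"ax":0,"ay":0,"az":0},{"x":0,"y":0,"z":0,"ax":0,"ay":0,"az":0}]'
python3 -m handwheel '[{"x":0,"y":0,"z":0,"ax":0,"ay":0,"az":0},{"x":0,"y":0,"z":0,"ax":0,"ay":0,"az":0},{"x":0,"y":0,"z":0,"ax":0,"ay":0,"az":0},{"x":0,"y":0,"z":0,"ax":0,"ay":0,"az":0},{"x":0,"y":0,"z":0,"ax":0,"ay":0,"az":0},{"x":0,"y":0,"z":0,"ax":0,"ay":0,"az":0},{"x":0,"y":0,"z":0,"ax":0,"ay":0,"az":0},{"x":0,"y":0,"z":0,"ax":0,"ay":0,"az":0}]' 1
python3 -m handwheel '[{"x":0,"y":0,"z":0.02,"ax":0,"ay":0,"az":0},{"x":0,"y":0,"z":0.05,"ax":0,"ay":0,"az":0},{"x":0,"y":0,"z":0.1,"ax":0,"ay":0,"az":0},{"x":0,"y":0,"z":0.15,"ax":0,"ay":0,"az":0},{"x":0,"y":0,"z":0.15,"ax":0,"ay":0,"az":0},{"x":0,"y":0,"z":0.15,"ax":0,"ay":0,"az":0},{"x":0,"y":0,"z":0.1,"ax":0,"ay":0,"az":0},{"x":0,"y":0,"z":0.05,"ax":0,"ay":0,"az":0}]'
python3 - <<'E'
from h import *
for n in("scene","side"): cv2.imwrite(f"pics/{n}5.png",arm.get_image(n)[:,:,::-1])
a,b=[cv2.imread(f"pics/{n}5.png") for n in("scene","side")]
c=lambda i,x,y,w,h:cv2.resize(i[y:y+h,x:x+w],(400,400),interpolation=cv2.INTER_CUBIC)
cv2.imwrite("pics/z5.png",np.hstack([c(a,215,115,140,140),c(b,200,120,140,140)]))
E
```

```text
clock: 26.85
position: [567.4, 23.8, 164.2]
ee_rot: [0.276, 0.961, 0.0, 0.0]
contact_force: [-2.3, 1.6, 2.8]
gripper_width: 10.7
grasp_force: 60.4
clock: 27.65
position: [567.4, 23.8, 164.1]
ee_rot: [0.276, 0.961, -0.0, 0.0]
contact_force: [0.1, -0.7, -1.2]
gripper_width: 85.3
grasp_force: 0.0
clock: 28.45
position: [568.1, 23.7, 321.5]
ee_rot: [0.276, 0.961, 0.001, 0.002]
contact_force: [0.3, 0.5, -0.7]
gripper_width: 85.3
grasp_force: 0.0
```

View pics/z5.png

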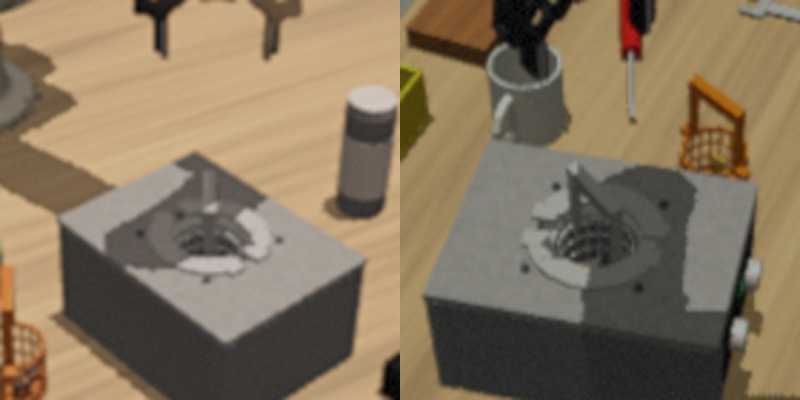

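The basket hangs upright in the mouth, turned and dropped into the notches. The gripper is clear above it.

```bash
python3 -c "
from bench import arm
print(arm.job_done())"
```

```text
the job is handed in; nothing more can be done
None
```

The basket hangs locked in the cleaner's notches, turned about 42° clockwise and 9 mm below the ledge, with the gripper released and clear; I handed the job in at about 28.5 s, and the hand-in returned no verdict.

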